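# Index a circuit-board carousel to its next notch

## Robot

A 7-joint arm with a two-finger parallel gripper is mounted at the origin on the work surface. World frame = base frame: x ahead of the robot, y to its left, z up, the work surface at z = 0. Lengths are in m, angles in rad, forces in N, time in s.
With the tool pointing down it reaches from about 0.4 to 0.875 m from the base axis. Payload 19.3 kg.
Tool frame: the origin (TCP) lies at the very end of the fingers, on their centre line; the grasp point (between the pads) lies 19 mm behind it; z points along the fingers, y is the line along which they close (so a half turn about z gives the same grasp; the last joint's range is limited). The gripper opens to 85 mm and grips with 20 to 120 N. Pads are 22 mm wide; open, the fingers measure 114 mm over their backs; the gripper's body (76 mm by 85 mm) begins 54 mm behind the grasp point. The pads swing forward as they close: fully open they stand 13 mm farther back than shut.
Start: joints at [-1.353, 0.521, -0.036, 1.599, 0.021, 1.021, -0.113], TCP at [0.177, 0.599, 0.231] pointing down, gripper open.
Joint ranges: [-2.91, 2.91], [-0.3, 2.13], [-1.5, 1.42], [0.17, 2.43], [-1.26, 4.41], [0.16, 1.93], [-2.52, 2.52]. Speed limits (rad/s): [1.89, 1.89, 2.39, 2.39, 3.01, 3.01, 3.01].

## Interface

Orientations are given as [roll, pitch, yaw] about the fixed x, y, z axes, in that order (R = Rz(yaw) Ry(pitch) Rx(roll)).
In Python, from workcell import bot gives the robot as it stands.
- The arm moves only by the tool jog_arm, never from a script. Its argument "motion" is a list of rows, each a list of 5 numbers: the shift along the tool's x, y, z scaled (see below), then the turn about the tool's z scaled (see below), then the opening, from 0 (shut) to 1 (fully open). A call has 1 to 12 rows; each row shifts and turns the commanded pose from where the row before left it, along the tool's axes as they then stand; what a row does not reach is not made up. The controller multiplies each number of a shift by 30 mm and each number of a turn by 0.08 rad. A row lasts 1/10 s, in which the tool goes at most 50 mm and 8.59 degrees, less where a joint would pass 70% of its speed; a pose out of reach is approached as far as the arm can. A call with a number of a shift or a turn outside -1 to 1 is refused whole. A call with a gripper value outside its range is refused whole. The fingers move at their own pace and stop on an object; "newtons" is the grip in N (left out, the last holds). Time passes only in rows, so rows that do not move let the fingers close. It gives the time, the measured TCP pose, the force, the opening and the grip force at its end, in the units of the state.
- bot.observe(): the state, without advancing time (a new reading comes with each control period).
- bot.grab_frame(name): name is "scene" or "top"; returns a dict with "pixels" (480x640x3 uint8, red, green, blue), "fovy" (degrees; the focal length in pixels is half the picture's height over the tangent of half this angle, whatever the lens; pixels are square), "cx", "cy" (the principal point, pixels), "rvec" (rotation vector, rad) and "tvec" (3), from world to camera coordinates, as OpenCV has them. Camera axes: x right, y down, z forward; pixel columns grow to the right and rows downward; lengths in m; the calibration is good to about 2 mm. A picture is of the moment at which its call begins. There is no depth.
- bot.job_done(): hands the job in; it is judged then, once.
The state is a dict: "clock": time; "qpos": joint angles; "qd": joint speeds; "joint_efforts": joint torques, N m; "position": TCP position; "tool_rot": TCP orientation; "force": force on the tool from outside, world axes, zero at the start; "moment": the same for the moment, N m; "grip_width": finger opening in m; "finger_force": force on a finger pad.
Only numpy, scipy, OpenCV 4.12 (cv2) and the standard library are available. Lean on these libraries where they do the work, as an engineer would, in place of code of your own. Each camera call takes 0.05 s, during which the arm holds its last target. There are 200 camera calls.

## Task

Bring the board carousel round by one station: press the red plunger in with a fingertip to free the table, turn the table anticlockwise (seen from above) by pushing the yellow post, and let the plunger spring fully out again in the very next notch of the steel plate. Do not turn the table backwards or run past that notch, keep the circuit boards lying in their nests, and leave the other things on the bench where they are.

Things in the scene. Friction and masses are not known exactly. Their poses are not given: they have to be found in the camera images.
- carousel_centre (a point): Centre of the carousel, on its vertical axis, on the top face of the blue turning table, 50 mm above the bench. The carousel is fixed on the bench, at any yaw. The round table, radius 88 mm, carries six black nests, a black hub 66 mm high above the bench, and one blue ear that reaches to 142 mm from the axis.
- next_notch (a point): The next notch anticlockwise, where the plunger has to end: middle of the notch at the top of the fixed steel index plate, 105 mm from the axis, 36 mm above the bench. The plate lies under the table (radius 112 mm, faces 30 and 36 mm above the bench) and has six notches in its rim, 60 degrees apart, 13 mm wide, 15 mm deep.
- turntable (a joint): Angle of the blue table (rad), about 0 at the notch it starts in, growing anticlockwise seen from above; the next notch is at 1.047. It turns on the carousel axis with light friction (about 1 N at the post, 2 N while the plunger is in) and stays where it is left. With the plunger out it is locked, with 0.025 rad of play either way.
- plunger (a joint): How far the plunger is pressed down (m): 0 out, 0.009 at its stop; spring 3 N at 0, 7 N at the stop. Its brass key, 8 mm wide, stands in a notch of the steel plate; from 0.006 the key is below the plate and the table is free. Once turned more than 0.15 rad the key rides under the plate at about 0.0055, even when let go, and snaps out at the next notch.
- plunger_cap (a point): Centre of the top of the red plunger cap, a round cap of 32 mm diameter, 10 mm thick, above the blue ear, 122 mm from the carousel axis; its top is 70 mm above the bench when out. It rides round with the table and moves straight down when pressed.
- post (a point): A point on the axis of the yellow upright push post, 85 mm above the bench. The post is 12 mm thick, fixed to the ear, 50 to 100 mm above the bench, 28 mm from the cap centre on its anticlockwise side, 122 mm from the carousel axis. A fingertip on the cap can press down and push the post anticlockwise at once; higher up it pushes the post alone.
- board_a: Loose circuit board, green, 42 x 30 x 2 mm with small parts up to 14 mm high, 30 g, lying in a nest on the table, its long side radial. Origin: centre of its underside, x along the long side.
- board_b: Loose circuit board, green, 42 x 30 x 2 mm with small parts up to 14 mm high, 30 g, lying in a nest on the table, its long side radial. Origin: centre of its underside, x along the long side.
- board_c: Loose circuit board, green, 42 x 30 x 2 mm with small parts up to 14 mm high, 30 g, lying in a nest on the table, its long side radial. Origin: centre of its underside, x along the long side.
- board_a_nest (a point): Centre of the floor of the nest of board_a on the blue table, 58 mm from the axis; the nest's walls are 6 mm high with about 1.5 mm of play. It turns with the table.
- board_b_nest (a point): Centre of the floor of the nest of board_b on the blue table, 58 mm from the axis; the nest's walls are 6 mm high with about 1.5 mm of play. It turns with the table.
- board_c_nest (a point): Centre of the floor of the nest of board_c on the blue table, 58 mm from the axis; the nest's walls are 6 mm high with about 1.5 mm of play. It turns with the table.
- tape_roll: Bystander: yellow roll of tape lying flat, 84 mm diameter, 24 mm high. Origin: centre of its underside.
- screwdriver: Bystander: screwdriver lying on the bench, 160 mm long. Its x axis runs from handle to tip.
- solder_reel: Bystander: metal reel standing on its flange, 52 mm diameter, 40 mm high. Origin: centre of its underside.
- flux_jar: Bystander: jar with a blue cap, 52 mm diameter, 75 mm high. Origin: centre of its underside.
- screw_tray: Bystander: open blue tray, 100 x 70 x 30 mm. Origin: centre of its underside.
Not all that is in view belongs to the job. What is shaped like the board_b but brown or orange is not meant.

How it is judged:
By the outcome, as a careful person would: the job done as asked, in the order asked, and still so for the second after the job is handed in, with the robot touching nothing.
It also fails if it takes over 45 s, if anything falls off the work surface, if the arm or the gripper's body presses on something with over 40 N, if the wrist force passes 120 N, or if a joint passes its speed limit or range.

## Working session

There is one attempt and no reset: what is moved stays moved. The work goes in short steps, Python scripts to look and compute and a tool call to move; the robot and the scene stay as the last step left them, time stands still between calls to the robot, and variables do not carry over. Pictures are saved under pics/ and viewed, at most 10 in all, crops included, and the job is handed in when it is done.

Besides the shell and the picture viewer there is one more tool, called after ">>>" as name(argument=value, ...) on one line, values as JSON. jog_arm: Moves the arm, as the interface text tells. Shifts and turns lie within -1 to 1; 1 stands for 30 mm of shift or 0.08 rad of turn. Its arguments: {"type":"object","properties":{"motion":{"type":"array","items":{"type":"array","items":{"type":"number"}}},"newtons":{"type":"number"}},"required":["motion"]}

```bash
mkdir -p pics; cat > h.py <<'E'
import numpy as np, cv2
from workcell import bot
def cam(f):
    F=240/np.tan(np.radians(f["fovy"])/2)
    K=np.array([[F,0,f["cx"]],[0,F,f["cy"]],[0,0,1.]])
    return K,cv2.Rodrigues(np.array(f["rvec"],float))[0],np.array(f["tvec"],float).reshape(3)
def grab(n,save=None):
    f=bot.grab_frame(n)
    if save: cv2.imwrite(f"pics/{save}.png",cv2.cvtColor(f["pixels"],cv2.COLOR_RGB2BGR))
    return f
def at_z(f,uv,z):
    K,R,t=cam(f); d=R.T@np.linalg.inv(K)@np.array([*uv,1.]); c=-R.T@t
    return c+d*(z-c[2])/d[2]
def proj(f,P):
    K,R,t=cam(f); p=K@(R@np.array(P,float)+t); return p[:2]/p[2]
E
python3 - <<'E'
from h import *
for n in("top","scene"):
    f=grab(n,n+"0"); K,R,t=cam(f); print(n,K[0,0],f["cx"],f["cy"],-R.T@t)
    h=cv2.cvtColor(f["pixels"],cv2.COLOR_RGB2HSV)
    for nm,m,z in(("red",cv2.inRange(h,(0,150,80),(8,255,255))|cv2.inRange(h,(172,150,80),(180,255,255)),.07),("yel",cv2.inRange(h,(22,130,100),(34,255,255)),.1),("blue",cv2.inRange(h,(95,120,50),(125,255,255)),.05)):
        k,l,s,c=cv2.connectedComponentsWithStats(m)
        for i in range(1,k):
            if s[i,4]>25: print(nm,s[i],c[i].round(1),at_z(f,c[i],z).round(4))
print(bot.observe())
E
```

```text
top 613.7348417582874 318.7273415835604 237.66537132366236 [0.31056686 0.02489936 1.41641802]
red [ 454   88   61   45 1454] [481.2 113.9] [ 0.8636 -0.4111  0.07  ]
red [  99  122   58   45 1417] [132.3 147.4] [0.8642 0.4082 0.07  ]
red [276 176  34  17 315] [292.6 184.1] [0.7375 0.0456 0.07  ]
red [570 212   7   9  57] [573.1 215.9] [ 0.5977 -0.5785  0.07  ]
red [ 57 241   6   9  53] [ 59.5 244.9] [0.6491 0.5792 0.07  ]
red [ 13 245   6   9  53] [ 15.5 249.1] [0.6496 0.6773 0.07  ]
red [376 255  14  14 152] [382.1 261.2] [ 0.5385 -0.1362  0.07  ]
red [ 57 289   7  10  64] [ 60.  293.2] [0.5397 0.5792 0.07  ]
red [ 12 294   7   9  62] [ 15.  297.9] [0.5393 0.6781 0.07  ]
yel [ 227  109   59   45 1432] [258.6 135.6] [0.8509 0.1116 0.1   ]
yel [635 143   5   7  27] [637.3 145.8] [ 0.7383 -0.7408  0.1   ]
yel [560 197   8   7  37] [563.5 199.7] [ 0.6302 -0.5508  0.1   ]
yel [ 49 225   8   7  36] [ 52.6 228.3] [0.6807 0.5816 0.1   ]
yel [438 225  36  35 347] [455.4 242.3] [ 0.5589 -0.2975  0.1   ]
yel [  6 230   7   7  39] [  8.9 232.6] [0.6807 0.6775 0.1   ]
yel [ 50 273   7   7  39] [ 
[... 2651 characters left out ...]
.05  ]
{'clock': 0.1, 'qpos': array([-1.3532355 ,  0.5219668 , -0.03630352,  1.5999353 ,  0.02119798,
        1.02107503, -0.1127879 ]), 'qd': array([ 0.00029212, -0.00052824, -0.0018379 , -0.00133584, -0.0008704 ,
        0.00057063, -0.00062637]), 'joint_efforts': array([ 3.33227974e-03, -9.28478551e+01,  1.98334001e+00, -3.70531368e+01,
        1.81340222e-02,  5.22480826e-03,  8.85516488e-05]), 'position': array([0.17734092, 0.59901162, 0.23078145]), 'tool_rot': array([-3.14059609e+00,  7.86668933e-05,  2.85381092e+00]), 'force': array([ 0.65647293, -0.00237684,  0.42401786]), 'moment': array([-0.04140032, -0.013792  , -0.07021638]), 'finger_force': 0.0, 'grip_width': 0.0852357919350273}
```

View pics/top0.png

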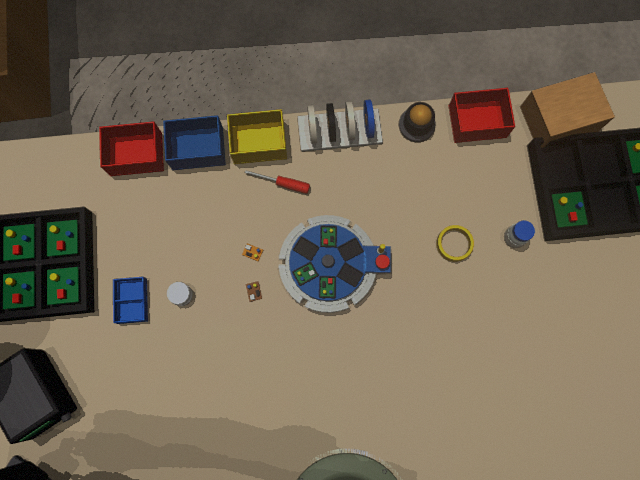

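View pics/scene0.png

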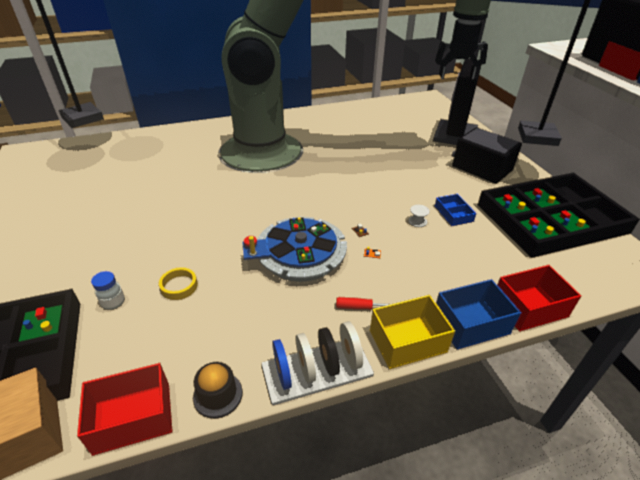

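The top view shows the carousel with its hub near (328,262), the cap at (382,261) and the post just above it at (381,249). The ear points to -y, so anticlockwise pushes it towards +x. I'll refine the centre and the ear direction next, and swing the arm over at the same time.

```bash
python3 - <<'E'
from h import *
f=grab("top"); im=f["pixels"]; h=cv2.cvtColor(im,cv2.COLOR_RGB2HSV)
y=np.zeros(im.shape[:2],np.uint8); y[240:262,370:395]=255
m=cv2.inRange(h,(20,120,90),(36,255,255))&y; M=cv2.moments(m,True); print("yel",M["m00"],[M["m10"]/M["m00"],M["m01"]/M["m00"]], np.argwhere(m).min(0),np.argwhere(m).max(0))
# ring: light grey plate
r=cv2.inRange(h,(0,0,130),(180,40,255)); b=np.zeros_like(r); b[205:325,270:392]=255; r&=b
pts=np.argwhere(r)[:,::-1]; hull=cv2.convexHull(pts.astype(np.int32)); print("ring hull",cv2.fitEllipse(hull),len(pts))
e=cv2.fitEllipse(hull); print("centre by ring",at_z(f,e[0],.036), "r",e[1])
cap=at_z(f,(382.1,261.2),.07); print(cap)
C=at_z(f,e[0],.036); d=cap-C; print("dist",np.hypot(*d[:2]),"phi",np.arctan2(d[1],d[0]))
out=cv2.cvtColor(im,cv2.COLOR_RGB2BGR)[200:325,270:400]; out=cv2.resize(out,None,fx=5,fy=5*.96,interpolation=cv2.INTER_CUBIC)
def dr(P,c):
    u=proj(f,P); cv2.circle(out,(int((u[0]-270+.5)*5),int((u[1]-200+.5)*4.8)),2,c,-1)
phi=np.arctan2(d[1],d[0])
for a in np.linspace(0,6.28,60):
    dr([C[0]+.112*np.cos(a),C[1]+.112*np.sin(a),.036],(0,0,255)); dr([C[0]+.088*np.cos(a),C[1]+.088*np.sin(a),.05],(0,255,255))
k=[C[0]+.122*np.cos(phi),C[1]+.122*np.sin(phi)]
for a in np.linspace(0,6.28,24): dr([k[0]+.016*np.cos(a),k[1]+.016*np.sin(a),.07],(255,255,255))
p=phi+2*np.arcsin(.014/.122); k=[C[0]+.122*np.cos(p),C[1]+.122*np.sin(p)]; print("post",k)
for a in np.linspace(0,6.28,12): dr([k[0]+.006*np.cos(a),k[1]+.006*np.sin(a),.1],(255,0,255))
dr([C[0],C[1],.066],(0,255,0)); cv2.imwrite("pics/ov.png",out)
E
```

```text
yel 23.0 [382.17391304347825, 246.0] [244 380] [248 384]
ring hull ((327.5533142089844, 262.9668884277344), (96.19444274902344, 99.35941314697266), 81.69818878173828) 2165
centre by ring [ 0.55291012 -0.01585623  0.036     ] r (96.19444274902344, 99.35941314697266)
[ 0.53853913 -0.136107    0.07      ]
dist 0.12110646010591143 phi -1.6897406416020686
post [np.float64(0.5664328845474534), np.float64(-0.13710446311177962)]
```

View pics/ov.png

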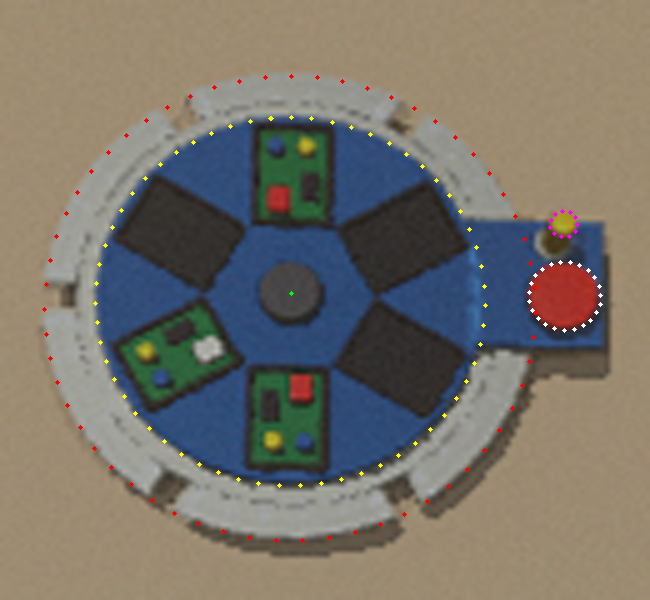

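>>> jog_arm(motion=[[-1, 0, 0, 1, 0], [-1, 0, 0, 1, 0], [-1, 0, 0, 1, 0], [-1, 0, 0, 1, 0]])

```text
clock: 0.55
position: [0.2881, 0.5513, 0.231]
tool_rot: [-3.141, 0.0, 2.531]
force: [-0.3, 0.7, 0.8]
grip_width: 0.0282
finger_force: 0.0
```

The overlay matches the rim, table, cap and post to about a millimetre. Ear direction is φ=-1.690, so the tool yaw should be -0.12 at the start and 0.93 at the end. I'll turn the tool first.

>>> jog_arm(motion=[[0, 0, 0, 1, 0], [0, 0, 0, 1, 0], [0, 0, 0, 1, 0], [0, 0, 0, 1, 0], [0, 0, 0, 1, 0], [0, 0, 0, 1, 0], [0, 0, 0, 1, 0], [0, 0, 0, 1, 0], [0, 0, 0, 1, 0], [0, 0, 0, 1, 0], [0, 0, 0, 1, 0], [0, 0, 0, 1, 0]])

```text
clock: 1.75
position: [0.287, 0.5518, 0.231]
tool_rot: [-3.141, 0.0, 1.571]
force: [-0.1, 0.2, -0.1]
grip_width: 0.0001
finger_force: 0.0
```

>>> jog_arm(motion=[[0, 0, 0, 1, 0], [0, 0, 0, 1, 0], [0, 0, 0, 1, 0], [0, 0, 0, 1, 0], [0, 0, 0, 1, 0], [0, 0, 0, 1, 0], [0, 0, 0, 1, 0], [0, 0, 0, 1, 0], [0, 0, 0, 1, 0], [0, 0, 0, 1, 0], [0, 0, 0, 1, 0], [0, 0, 0, 1, 0]])

```text
clock: 2.95
position: [0.287, 0.5518, 0.2311]
tool_rot: [3.141, 0.0, 0.611]
force: [-0.5, -0.4, 0.4]
grip_width: 0.0001
finger_force: 0.0
```

>>> jog_arm(motion=[[0, 0, 0, 1, 0], [0, 0, 0, 1, 0], [0, 0, 0, 1, 0], [0, 0, 0, 1, 0], [0, 0, 0, 1, 0], [0, 0, 0, 1, 0], [0, 0, 0, 1, 0], [0, 0, 0, 1, 0], [0, 0, 0, 0, 0]])

```text
clock: 3.85
position: [0.2869, 0.5518, 0.231]
tool_rot: [3.141, -0.0, -0.027]
force: [0.4, 0.2, 0.3]
grip_width: -0.0007
finger_force: 0.0
```

>>> jog_arm(motion=[[0, 0, 0, 0.6, 0], [0, 0, 0, 0.55, 0], [0.47, 0.9, 0, 0, 0], [0.47, 0.9, 0, 0, 0], [0.47, 0.9, 0, 0, 0], [0.47, 0.9, 0, 0, 0], [0.47, 0.9, 0, 0, 0], [0.47, 0.9, 0, 0, 0], [0.47, 0.9, 0, 0, 0], [0.47, 0.9, 0, 0, 0], [0.47, 0.9, 0, 0, 0], [0.47, 0.9, 0, 0, 0]])

```text
clock: 5.05
position: [0.3956, 0.266, 0.2314]
tool_rot: [-3.141, 0.0, -0.117]
force: [0.7, -0.3, -0.5]
grip_width: -0.0001
finger_force: 0.0
```

>>> jog_arm(motion=[[0.47, 0.9, 0, 0, 0], [0.47, 0.9, 0, 0, 0], [0.47, 0.9, 0, 0, 0], [0.47, 0.9, 0, 0, 0], [0.47, 0.9, 0, 0, 0], [0.47, 0.9, 0, 0, 0], [0.47, 0.9, 0, 0, 0], [0.47, 0.9, 0, 0, 0], [0.47, 0.9, 0, 0, 0], [0.47, 0.9, 0, 0, 0], [0.47, 0.9, 0, 0, 0], [0.47, 0.9, 0, 0, 0]])

```text
clock: 6.25
position: [0.5254, -0.0758, 0.2313]
tool_rot: [-3.141, 0.0, -0.117]
force: [1.3, 1.1, -0.7]
grip_width: -0.0
finger_force: 0.0
```

>>> jog_arm(motion=[[0.47, 0.9, 0, 0, 0], [0.47, 0.9, 0, 0, 0], [0, 0, 0, 0, 0], [0, 0, 0, 0, 0]])

```text
clock: 6.65
position: [0.5465, -0.132, 0.2311]
tool_rot: [3.141, 0.0, -0.119]
force: [-0.2, 0.9, -1.0]
grip_width: -0.0001
finger_force: 0.0
```

>>> jog_arm(motion=[[-0.11, 0.17, 0.5, 0, 0], [0, 0, 0.8, 0, 0], [0, 0, 0.8, 0, 0], [0, 0, 0.8, 0, 0], [0, 0, 0.7, 0, 0], [0, 0, 0.4, 0, 0], [0, 0, 0, 0, 0]])

```text
clock: 7.35
position: [0.5422, -0.1353, 0.1103]
tool_rot: [-3.141, 0.002, -0.117]
force: [-0.5, 0.6, -0.3]
grip_width: 0.0005
finger_force: 0.0
```

```bash
python3 - <<'E'
from h import *
a=cv2.cvtColor(grab("top")["pixels"],cv2.COLOR_RGB2BGR)[190:310,310:430]
b=cv2.cvtColor(grab("scene")["pixels"],cv2.COLOR_RGB2BGR)[180:300,200:320]
cv2.imwrite("pics/p3.png",np.hstack([cv2.resize(i,(400,400),interpolation=cv2.INTER_CUBIC) for i in(a,b)]))
E
```

```text
(no output)
```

View pics/p3.png

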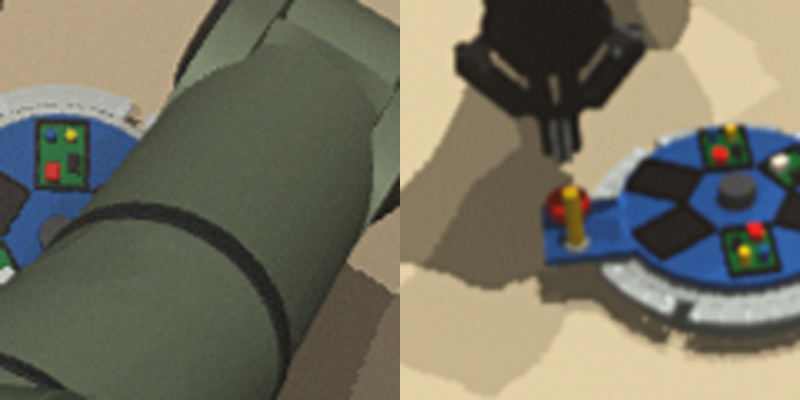

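The top view is blocked by the arm. The scene view shows the closed fingertip above the cap with the post in front of it, so I'll press down slowly.

>>> jog_arm(motion=[[0, 0, 0.5, 0, 0], [0, 0, 0.4, 0, 0], [0, 0, 0.25, 0, 0], [0, 0, 0.15, 0, 0], [0, 0, 0.15, 0, 0], [0, 0, 0.15, 0, 0], [0, 0, 0, 0, 0], [0, 0, 0, 0, 0]])

```text
clock: 8.25
position: [0.543, -0.1363, 0.0635]
tool_rot: [3.142, -0.0, -0.118]
force: [-0.7, -0.4, 4.1]
grip_width: 0.0002
finger_force: 2.6
```

>>> jog_arm(motion=[[0, 0, 0.06, 0, 0], [0, 0, 0.03, 0, 0], [0, 0, 0, 0, 0]])

```text
clock: 8.55
position: [0.5431, -0.1364, 0.061]
tool_rot: [3.142, -0.001, -0.118]
force: [-1.2, -0.2, 6.9]
grip_width: 0.0004
finger_force: 3.1
```

```bash
python3 - <<'E'
from h import *
F=[];P=[]
for i in range(4):
    grab("scene"); o=bot.observe(); F.append(o["force"]);P.append(o["position"])
print(np.mean(F,0),np.mean(P,0))
E
```

```text
[-0.9287936  -0.12160062  6.05324748] [ 0.54312879 -0.13638386  0.06105884]
```

>>> jog_arm(motion=[[0.11, 0, 0, 0, 0], [0.11, 0, 0, 0, 0], [0.16, -0.015, 0, -0.5, 0], [0.16, -0.015, 0, -0.5, 0], [0.16, -0.015, 0, -0.5, 0], [0.16, -0.015, 0, -0.5, 0], [0.16, -0.015, 0, -0.5, 0], [0.16, -0.015, 0, -0.5, 0], [0, 0, 0, 0, 0]])

```text
clock: 9.65
position: [0.5791, -0.1346, 0.0611]
tool_rot: [-3.142, -0.001, 0.124]
force: [0.9, 1.0, 7.3]
grip_width: 0.0
finger_force: 3.1
```

```bash
python3 - <<'E'
from h import *
o=bot.observe();p=o["position"];C=np.array([.5529,-.0159]);d=p[:2]-C
print(o["force"],p,o["tool_rot"],np.hypot(*d),np.arctan2(d[1],d[0]))
b=cv2.cvtColor(grab("scene")["pixels"],cv2.COLOR_RGB2BGR)[180:300,200:360]
cv2.imwrite("pics/p4.png",cv2.resize(b,(800,600),interpolation=cv2.INTER_CUBIC))
E
```

```text
[0.92600968 0.97480304 7.2830989 ] [ 0.57912067 -0.13455619  0.06112211] [-3.14154758e+00 -1.30905732e-03  1.23733562e-01] 0.12151878723734719 -1.353311227258767
```

View pics/p4.png

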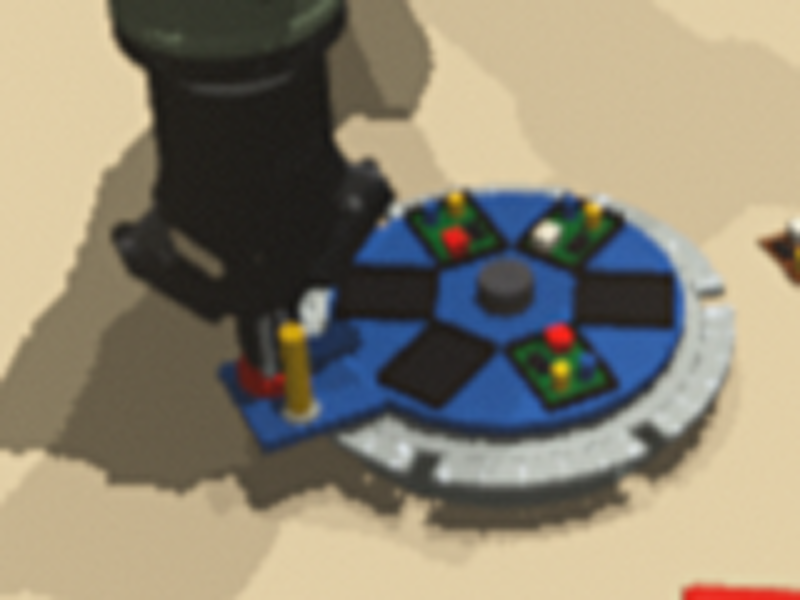

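The table has turned about 0.25 rad and the boards are still in place. I'll lift off the cap and push the post alone.

>>> jog_arm(motion=[[0, 0, -0.34, 0, 0], [0, 0, -0.34, 0, 0], [0.16, -0.015, 0, -0.5, 0], [0.16, -0.015, 0, -0.5, 0], [0.16, -0.015, 0, -0.5, 0], [0.16, -0.015, 0, -0.5, 0], [0.16, -0.015, 0, -0.5, 0], [0.16, -0.015, 0, -0.5, 0], [0.16, -0.015, 0, -0.5, 0], [0.16, -0.015, 0, -0.5, 0], [0.16, -0.015, 0, -0.5, 0], [0.16, -0.015, 0, -0.5, 0]])

```text
clock: 10.9
position: [0.6226, -0.1162, 0.0808]
tool_rot: [-3.141, 0.0, 0.525]
force: [-4.0, -1.2, -2.1]
grip_width: 0.0003
finger_force: 1.8
```

>>> jog_arm(motion=[[0.16, -0.015, 0, -0.5, 0], [0.16, -0.015, 0, -0.5, 0], [0.16, -0.015, 0, -0.5, 0], [0.16, -0.015, 0, -0.5, 0], [0, 0, 0, 0, 0]])

```text
clock: 11.4
position: [0.6382, -0.1037, 0.0811]
tool_rot: [3.141, -0.001, 0.685]
force: [-0.3, -0.6, -0.1]
grip_width: -0.0001
finger_force: 0.0
```

```bash
cat >> h.py <<'E'
def stat():
    o=bot.observe();p=o["position"];C=np.array([.5529,-.0159]);d=p[:2]-C;a=np.arctan2(d[1],d[0])
    print("F",o["force"].round(1),"p",p.round(4),"yaw",o["tool_rot"][2].round(3),"r",np.hypot(*d).round(4),"theta",round(a+1.690-.089,3))
E
python3 - <<'E'
from h import *
stat()
b=cv2.cvtColor(grab("scene")["pixels"],cv2.COLOR_RGB2BGR)[180:300,200:360]
cv2.imwrite("pics/p5.png",cv2.resize(b,(800,600),interpolation=cv2.INTER_CUBIC))
E
```

```text
F [-0.3 -0.6 -0.1] p [ 0.6382 -0.1037  0.0811] yaw 0.685 r 0.1224 theta 0.801
```

View pics/p5.png

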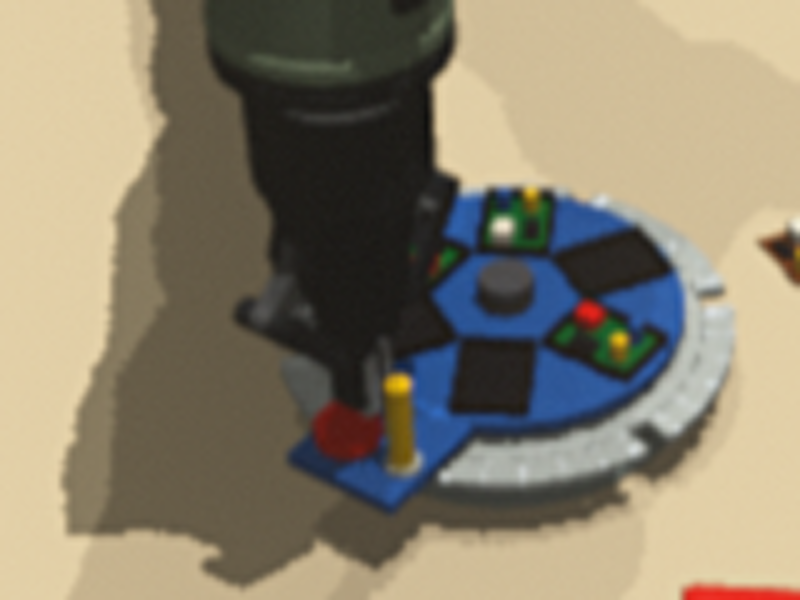

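The table is at about 0.80 rad, with the cap riding low and the boards in their nests. I'll go slower from here.

>>> jog_arm(motion=[[0.08, -0.008, 0, -0.25, 0], [0.08, -0.008, 0, -0.25, 0], [0.08, -0.008, 0, -0.25, 0], [0.08, -0.008, 0, -0.25, 0], [0.08, -0.008, 0, -0.25, 0], [0.08, -0.008, 0, -0.25, 0], [0.08, -0.008, 0, -0.25, 0], [0.08, -0.008, 0, -0.25, 0], [0.08, -0.008, 0, -0.25, 0], [0, 0, 0, 0, 0]])

```text
clock: 12.45
position: [0.6517, -0.0873, 0.0809]
tool_rot: [-3.141, -0.0, 0.863]
force: [0.0, -0.1, 0.2]
grip_width: -0.0
finger_force: 0.2
```

```bash
cat >> h.py <<'E'
def table():
    f=grab("scene"); h=cv2.cvtColor(f["pixels"],cv2.COLOR_RGB2HSV)
    for nm,m,z in(("post",cv2.inRange(h,(22,130,90),(34,255,255)),.1),("cap",cv2.inRange(h,(0,150,60),(8,255,255))|cv2.inRange(h,(172,150,60),(180,255,255)),.07)):
        b=np.zeros_like(m); b[245:290,245:310]=255
        k,l,s,c=cv2.connectedComponentsWithStats(m&b); i=1+np.argmax(s[1:,4]); x,y,w,hh,a=s[i]
        # post: top disc is seen at the head of the blob
        q=at_z(f,(x+(w-1)/2,y+w*.35),z); 
        print(nm,s[i],q.round(4),round(np.arctan2(q[1]+.0159,q[0]-.5529)+1.690-(.23 if nm=="post" else 0),3))
    return f
E
python3 - <<'E'
from h import *
stat(); table()
E
```

```text
F [ 0.  -0.1  0.2] p [ 0.6517 -0.0873  0.0809] yaw 0.863 r 0.1219 theta 0.975
post [286 257   5  18  70] [ 0.6641 -0.0746  0.1   ] 0.975
cap [271 264  13  11 117] [ 0.6558 -0.0987  0.07  ] 1.013
```

>>> jog_arm(motion=[[0.04, -0.004, 0, -0.12, 0], [0.04, -0.004, 0, -0.12, 0], [0.04, -0.004, 0, -0.12, 0], [0.04, -0.004, 0, -0.12, 0], [0.04, -0.004, 0, -0.12, 0], [0.04, -0.004, 0, -0.12, 0], [0, 0, 0, 0, 0]])

```text
clock: 13.2
position: [0.6558, -0.0813, 0.081]
tool_rot: [3.142, -0.001, 0.92]
force: [-0.3, -0.2, -0.8]
grip_width: -0.0001
finger_force: 0.4
```

```bash
python3 - <<'E'
from h import *
stat(); table()
E
```

```text
F [-0.3 -0.2 -0.8] p [ 0.6558 -0.0813  0.081 ] yaw 0.92 r 0.1219 theta 1.035
post [289 258   6  17  58] [ 0.6706 -0.0685  0.1   ] 1.04
cap [274 263  13  11 110] [ 0.6548 -0.0916  0.07  ] 1.051
```

The cap's top edge moved up in the image, so it may have snapped out. I'll nudge on gently until the lock resists.

>>> jog_arm(motion=[[0.04, -0.004, 0, 0, 0], [0.04, -0.004, 0, 0, 0], [0, 0, 0, 0, 0]])

```text
clock: 13.55
position: [0.657, -0.0794, 0.0811]
tool_rot: [3.141, -0.0, 0.92]
force: [-0.0, 0.6, -0.4]
grip_width: -0.0001
finger_force: 0.0
```

```bash
python3 - <<'E'
from h import *
stat(); f=table(); stat()
b=cv2.cvtColor(f["pixels"],cv2.COLOR_RGB2BGR)[235:305,230:325]
cv2.imwrite("pics/p6.png",cv2.resize(b,(800,590),interpolation=cv2.INTER_CUBIC))
E
```

```text
F [-0.   0.6 -0.4] p [ 0.657  -0.0794  0.0811] yaw 0.92 r 0.122 theta 1.053
post [291 258   5  18  59] [ 0.6705 -0.0651  0.1   ] 1.063
cap [275 263  13  12 112] [ 0.6554 -0.0895  0.07  ] 1.067
F [0.6 0.4 0.3] p [ 0.657  -0.0796  0.081 ] yaw 0.919 r 0.122 theta 1.052
```

View pics/p6.png

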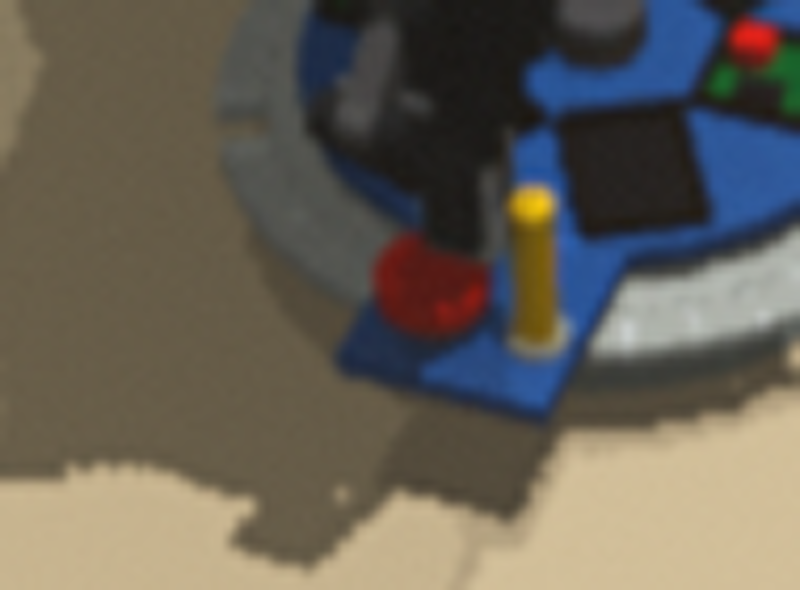

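The cap now stands visibly clear of the ear. I'll confirm the lock with a small nudge.

>>> jog_arm(motion=[[0.04, -0.004, 0, 0, 0], [0.04, -0.004, 0, 0, 0], [0.03, 0, 0, 0, 0], [0, 0, 0, 0, 0]])

```text
clock: 14.0
position: [0.6585, -0.0771, 0.081]
tool_rot: [-3.141, 0.0, 0.919]
force: [-1.8, -1.1, -0.1]
grip_width: -0.0001
finger_force: 0.9
```

```bash
python3 - <<'E'
from h import *
stat(); f=table(); stat()
E
```

```text
F [-1.8 -1.1 -0.1] p [ 0.6585 -0.0771  0.081 ] yaw 0.919 r 0.122 theta 1.076
post [292 258   5  18  59] [ 0.6711 -0.0631  0.1   ] 1.08
cap [276 263  13  12 112] [ 0.6561 -0.0874  0.07  ] 1.084
F [-2.7 -0.1  1.2] p [ 0.6585 -0.0771  0.081 ] yaw 0.919 r 0.1221 theta 1.076
```

The post now resists with about 2–3 N at about 1.075 rad, which is the edge of the lock's play. I'll back off, lift and clear the view.

>>> jog_arm(motion=[[-0.1, 0, 0, 0, 0], [-0.15, 0, 0, 0, 0], [0, 0, -0.6, 0, 0], [0, 0, -1, 0, 0], [0, 0, -1, 0, 0], [0, 0, -1, 0, 0], [0, 0, -1, 0, 0], [0, 0.8, 0, 0, 0], [0, 1, 0, 0, 0], [0, 1, 0, 0, 0], [0, 1, 0, 0, 0], [0, 1, 0, 0, 0]])

```text
clock: 15.25
position: [0.7693, -0.1714, 0.2191]
tool_rot: [3.141, -0.0, 0.919]
force: [-0.6, 0.4, 0.3]
grip_width: -0.0
finger_force: 0.0
```

>>> jog_arm(motion=[[-0.7, 0.7, 0, 0, 0], [-0.7, 0.7, 0, 0, 0], [-0.7, 0.7, 0, 0, 0], [-0.7, 0.7, 0, 0, 0], [-0.7, 0.7, 0, 0, 0], [0, 0, 0, 0, 0], [0, 0, 0, 0, 0]])

```text
clock: 15.95
position: [0.7879, -0.3186, 0.2184]
tool_rot: [-3.141, 0.0, 0.918]
force: [-0.1, 0.2, 0.4]
grip_width: 0.0001
finger_force: 0.0
```

```bash
python3 - <<'E'
from h import *
f=grab("top"); a=cv2.cvtColor(f["pixels"],cv2.COLOR_RGB2BGR)[170:310,260:400]
g=grab("scene"); b=cv2.cvtColor(g["pixels"],cv2.COLOR_RGB2BGR)[200:300,240:340]
cv2.imwrite("pics/p7.png",np.hstack([cv2.resize(i,(400,400),interpolation=cv2.INTER_CUBIC) for i in(a,b)]))
h=cv2.cvtColor(f["pixels"],cv2.COLOR_RGB2HSV); m=cv2.inRange(h,(0,150,60),(8,255,255))|cv2.inRange(h,(172,150,60),(180,255,255))
k,l,s,c=cv2.connectedComponentsWithStats(m)
for i in range(1,k):
    if 340<c[i][0]<390 and s[i,4]>80:
        q=at_z(f,c[i],.07); print(s[i],q,np.hypot(q[0]-.5529,q[1]+.0159),np.arctan2(q[1]+.0159,q[0]-.5529)+1.69)
# cap pose hypotheses in the scene view
th=1.06-1.69
for z in(.07,.0645): 
    P=[proj(g,[.5529+.122*np.cos(th)+.016*np.cos(t),-.0159+.122*np.sin(th)+.016*np.sin(t),z]) for t in np.linspace(0,6.28,60)]; print(z,np.min(P,0),np.max(P,0))
h=cv2.cvtColor(g["pixels"],cv2.COLOR_RGB2HSV); m=(cv2.inRange(h,(0,150,60),(8,255,255))|cv2.inRange(h,(172,150,60),(180,255,255)))
k,l,s,c=cv2.connectedComponentsWithStats(m); print([s[i] for i in range(1,k) if 265<c[i][0]<300 and 250<c[i][1]<285])
E
```

```text
[348 208  14  14 148] [ 0.65232724 -0.08687421  0.07      ] 0.12216020419996215 1.0700518869465574
0.07 [274.07634525 261.25744936] [288.55513105 271.27610914]
0.0645 [274.23454309 263.03853003] [288.65870573 273.06368234]
[array([276, 263,  13,  12, 132], dtype=int32)]
```

View pics/p7.png

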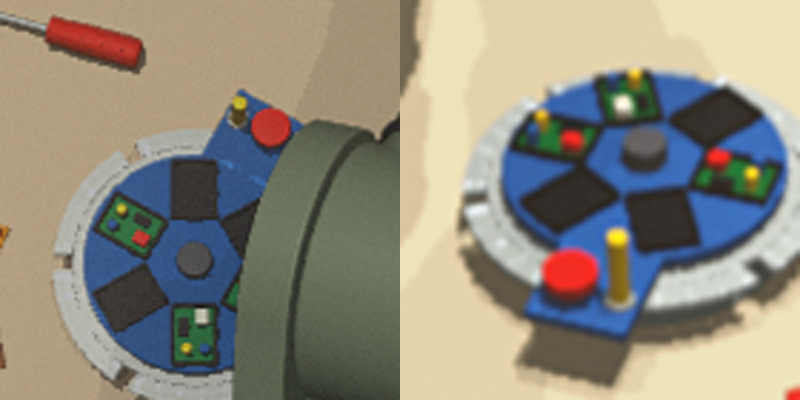

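The boards are in their nests and the table is at about 1.07 rad. I still need to be sure about the plunger height, so I'll compare the cap with its own appearance while riding low, using the post as a reference.

```bash
python3 - <<'E'
from h import *
g=grab("scene"); im=g["pixels"].astype(int)
h=cv2.cvtColor(g["pixels"],cv2.COLOR_RGB2HSV)
th=1.068-1.69
C=np.array([.5529,-.0159])
def ring(a,r,z): return np.array([proj(g,[C[0]+.122*np.cos(a)+r*np.cos(t),C[1]+.122*np.sin(a)+r*np.sin(t),z]) for t in np.linspace(0,6.28,60)])
pt=ring(th+.23,.006,.1); print("post top pred",pt.min(0),pt.max(0))
hub=np.array([proj(g,[C[0]+.0*t,C[1],.066]) for t in [0]]); print("hub",hub)
c=int(round(pt[:,0].mean())); print("post col R-B",c,[(r,im[r,c,0]-im[r,c,2]) for r in range(253,280)])
c=int(round(ring(th,.016,.07)[:,0].mean()))
for z in(.07,.0645):
    r=ring(th,.016,z);s=ring(th,.016,z-.01); print(z,"top",r[:,1].min(),"bottom top-face",r[:,1].max(),"bottom side",s[:,1].max())
for cc in(c-1,c,c+1): print(cc,[(r,*im[r,cc]) for r in range(260,280)])
E
```

```text
post top pred [290.79484391 256.16516655] [296.35553622 259.93942589]
hub [[300.16943045 234.21449499]]
post col R-B 294 [(253, np.int64(-129)), (254, np.int64(-130)), (255, np.int64(-136)), (256, np.int64(-77)), (257, np.int64(92)), (258, np.int64(206)), (259, np.int64(237)), (260, np.int64(220)), (261, np.int64(153)), (262, np.int64(104)), (263, np.int64(99)), (264, np.int64(102)), (265, np.int64(102)), (266, np.int64(102)), (267, np.int64(101)), (268, np.int64(101)), (269, np.int64(100)), (270, np.int64(99)), (271, np.int64(99)), (272, np.int64(98)), (273, np.int64(99)), (274, np.int64(97)), (275, np.int64(69)), (276, np.int64(24)), (277, np.int64(-13)), (278, np.int64(-91)), (279, np.int64(-126))]
0.07 top 261.35024571141065 bottom top-face 271.37355704525197 bottom side 274.61366993481573
0.0645 top 263.1313819408049 bottom top-face 273.1611709801802 bottom side 276.37674048089497
281 [(260, np.int64(54), np.int64(113), np.int64(195)), (261, np.int64(90), np.int64(111), np.int64(189)), (262, np.int64(187), np.int64(83), np.int64(134)), (263, np.int64(242), np.int64(54), np.int64
[... 2115 characters left out ...]
), (266, np.int64(242), np.int64(45), np.int64(35)), (267, np.int64(243), np.int64(47), np.int64(36)), (268, np.int64(243), np.int64(44), np.int64(34)), (269, np.int64(244), np.int64(46), np.int64(35)), (270, np.int64(245), np.int64(45), np.int64(35)), (271, np.int64(238), np.int64(46), np.int64(37)), (272, np.int64(178), np.int64(42), np.int64(33)), (273, np.int64(121), np.int64(38), np.int64(31)), (274, np.int64(92), np.int64(44), np.int64(37)), (275, np.int64(61), np.int64(47), np.int64(47)), (276, np.int64(48), np.int64(57), np.int64(79)), (277, np.int64(52), np.int64(81), np.int64(133)), (278, np.int64(58), np.int64(99), np.int64(167)), (279, np.int64(59), np.int64(104), np.int64(179))]
```

The cap's top face sits at row 267.0. With the post's +0.75 px offset applied, I'd expect 267.1 if the plunger is out and 268.9 if it is riding, so it is fully out.

```bash
python3 -c "
from workcell import bot
print(bot.job_done())"
```

```text
the job is handed in; nothing more can be done
None
```

The carousel is one station on: the table sits at about 1.07 rad, within the lock's play, with the plunger out in the next notch (judged from the camera) and the boards in their nests. The arm is clear, and the job was handed in at about 16 s with no verdict returned.

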